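# Take the pad dispenser off its keyhole screws and stand it in the tray

## Robot

A 7-joint arm with a two-finger parallel gripper is mounted at the origin on a cart in front of the work surface, level with it; the furniture and walls round the work are solid. World frame = base frame: x ahead of the robot, y to its left, z up, the work surface at z = 0. Lengths are in m, angles in rad, forces in N, time in s.
With the tool pointing down it reaches from about 0.425 to 0.825 m from the base axis. Payload 3.6 kg.
Tool frame: the origin (TCP) lies where the fingers leave the gripper's body, on its centre line; the fingertips stand 73 mm ahead of it and the grasp point (between the pads) lies 54 mm ahead of it; z points along the fingers, y is the line along which they close (so a half turn about z gives the same grasp; the last joint's range is limited). The gripper opens to 85 mm and grips with 20 to 120 N. Pads are 22 mm wide; open, the fingers measure 114 mm over their backs; the gripper's body (76 mm by 85 mm) begins 54 mm behind the grasp point. The pads swing forward as they close: fully open they stand 13 mm farther back than shut.
Start: joints at [1.228, 0.615, -0.013, 1.423, 0.008, 1.103, -0.04], TCP at [0.202, -0.618, 0.304] pointing down, gripper open.
Joint ranges: [-3.12, 3.12], [-0.3, 2.06], [-1.34, 1.32], [0.26, 2.42], [-1.36, 4.5], [0.01, 1.98], [-2.84, 2.84]. Speed limits (rad/s): [2.79, 2.79, 3.14, 3.14, 3.14, 3.14, 3.14].

## Interface

Orientations are given as a unit quaternion [x, y, z, w].
In Python, from station import arm, snapshot, camera_info, ticket gives the robot as it stands. Calls block until the motion is done:
- arm.movep(position, orientation): joint-space move of the TCP to a pose.
- arm.line_to(position, velocity=0.15, ori=None): straight line of the TCP; ori=None keeps the orientation; velocity is the mean speed in m/s.
- arm.move_j(angles): joint-space move.
- arm.move_gripper(opening, effort=None): opening from 0.0 (shut) to 1.0 (fully open); effort is the grip in N (None keeps the last); returns when the fingers have stopped.
- arm.pause(seconds).
- arm.ik(position, orientation): joint angles nearest the present ones, or None.
- snapshot(name): name is "scene" or "top" or "wrist"; returns the picture (480x640x3 uint8, blue, green, red); there is no depth.
- camera_info(name): a dict with "fx", "fy", "cx", "cy" (pixels), "R" (3x3) and "t" (3): a world point X has camera coordinates R X + t; the wrist camera has in their place "T_tool_cam" (4x4, takes a point from camera to tool coordinates, whose origin is the TCP and whose axes are the flange's). Camera axes: x right, y down, z forward; pixel columns grow to the right and rows downward; lengths in m; the calibration is good to about 2 mm. The wrist camera is an equidistant fisheye: a pixel r from the principal point sees the ray r / f radians off the axis. A picture is of the moment at which its call begins: read the wrist's pose just before it. camera_info takes no time and is no camera call.
A pose or a line that the arm cannot do raises arm.MotionError and nothing moves.
- ticket.finish_job(): hands the job in; it is judged then, once.
Readings, each from a call of its own:
- arm.read_time(): time.
- arm.read_joint_positions(): joint angles.
- arm.read_dq(): joint speeds.
- arm.read_effort(): joint torques, N m.
- arm.read_tool_pos(): TCP position.
- arm.read_eef_rot(): TCP orientation.
- arm.read_ft_force(): force on the tool from outside, world axes, zero at the start.
- arm.read_wrist_torque(): the same for the moment, N m.
- arm.read_opening(): opening from 0.0 (shut) to 1.0 (fully open).
- arm.read_finger_force(): force on a finger pad.
Only numpy, scipy, OpenCV 4.12 (cv2) and the standard library are available. Lean on these libraries where they do the work, as an engineer would, in place of code of your own. Each camera call takes 0.05 s, during which the arm holds its last target. There are 200 camera calls.

## Task

Take the alcohol-pad dispenser off the backboard for cleaning: feel your way along its keyholes until both screw heads can pass, ease it off without forcing it against the screws, and set it down gently, upright, in the free part of the instrument tray beside the steel bowl. Carry it upright and leave the bowl and the two small bottles where they are.

Things in the scene. Friction and masses are not known exactly. Their poses are not given: they have to be found in the camera images.
- dispenser: White plastic pad dispenser, 125 mm high, 0.2 to 0.4 kg; origin at the centre of its underside, x from front to back, y along its width, z up. Hopper: y -25 to 25, x -37 to 22 mm; behind it a wider hollow back box: y -45 to 45, x 22 to 37.5; a lip at the foot of the front reaches x = -46. Its rear plate (3 mm, x 34.5 to 37.5) has two keyholes by which it hangs level on two hidden screws.
- dispenser_grip (a point): Where to pinch the dispenser: in the middle between the finger ribs on the hopper's two sides, which are 50 mm apart along y; 108 mm above its underside, 17 mm below its top, x = -7.5 mm. Axes as the dispenser's.
- keyhole_slots (a point): Midpoint between the two level slots of the keyholes, in the rear plate; slots centred 22 mm to either side along y, each 36 mm long (18 mm each way) and 9 mm high. From each slot a neck 10 mm wide, 6 mm high leads down to a hole 16 by 16 mm; necks and holes lie 10 mm to the -y side of the slots' middles. The screws carry the slots' upper edges 5 to 25 mm to the +y side of the necks, both alike.
- keyhole_holes (a point): Midpoint between the two holes, 18 mm below the slots. Raised 3 mm from hanging, the dispenser stops on the shanks unless they are at the necks (within 2 mm). Slid to its +y it stops when the shanks meet the slots' ends, 5 mm beyond the necks. At the necks it rises 20 mm in all from hanging, till a rib inside stops it: the heads are then level with the holes and it pulls off to the front.
- backboard: Upright grey sheet-steel board, 240 mm wide, 165 mm high, with an aluminium T-slot strip across; fixed to the worktop, foot to the rear. Origin at the middle of the lower edge of its front face; x to the rear, square to the face (the dispenser pulls off along -x), y along its width to the left seen from the front, z up. The dispenser hangs in front at y = -50 mm, underside at z = 30 mm.
- spare_screws (a point): Midpoint between two empty screws on the board's strip, 70 mm left of its middle, 132 mm up. The screws behind the dispenser are the same and at the same height, but unseen, somewhere along the strip: 44 mm apart, shank 6 mm, head 12 mm across and 3.5 mm thick, sticking out 8.5 mm in all; the hung plate has 2 mm of play to and fro under the heads.
- instrument_tray: Loose pressed-steel tray, 298 mm along its x, 218 mm along y, rim 26 mm high; origin at the centre of its underside, inner floor 2 mm above, flat within 130 mm (x) and 90 mm (y) of the middle. The bowl stands in its +x half; the -x half is free.
- gallipot: Loose small steel bowl, 98 mm across, 36 mm high, in the tray; origin at the centre of its underside. Bystander.
- iodine_bottle: Loose brown bottle with black cap, 52 mm across, 90 mm high, on the worktop between board and tray; origin at the centre of its underside. Bystander.
- saline_bottle: Loose white bottle with blue cap, 45 mm across, 80 mm high, on the worktop right of the board; origin at the centre of its underside. Bystander.
There are look-alikes about, which are no part of the job. What is shaped like the dispenser but yellow is not meant.

How it is judged:
By the outcome, as a careful person would: the job done as asked, in the order asked, and still so for the second after the job is handed in, with the robot touching nothing.
It also fails if it takes over 51 s, if anything falls off the work surface, if the arm or the gripper's body presses on something with over 40 N, if the wrist force passes 120 N, or if a joint passes its speed limit or range.

## Working session

There is one attempt and no reset: what is moved stays moved. The work goes in short steps, each a Python script; the robot and the scene stay as the last script left them, time stands still between calls to the robot, and variables do not carry over. Pictures are saved under pics/ and viewed, at most 10 in all, crops included, and the job is handed in when it is done.

```bash
ls; mkdir -p pics
python3 - <<'E'
from station import arm, snapshot, camera_info
import cv2
for n in("scene","top"):
    cv2.imwrite(f"pics/{n}0.png",snapshot(n)); c=camera_info(n); print(n,c)
print(camera_info("wrist")); print(arm.read_tool_pos(),arm.read_eef_rot(),arm.read_time())
E
```

```text
pics
scene {'fx': 562.2436298751672, 'fy': 562.2436298751672, 'cx': 320.8879436634415, 'cy': 234.36362339236382, 'R': array([[-0.65182247, -0.75822454, -0.0149337 ],
       [-0.51312701,  0.45544833, -0.72750773],
       [ 0.55841574, -0.466543  , -0.68593694]]), 't': array([0.30047609, 0.32794924, 1.21085088])}
top {'fx': 485.2189328827968, 'fy': 485.2189328827968, 'cx': 315.846486950801, 'cy': 244.4512835658888, 'R': array([[ 0.0085246 , -0.99995715,  0.00360833],
       [-0.99502529, -0.00884063, -0.09922957],
       [ 0.09925722, -0.00274448, -0.99505802]]), 't': array([-0.03036159,  0.48532975,  1.08103269])}
{'fx': 371.64829954431775, 'fy': 371.64829954431775, 'cx': 325.1504357644825, 'cy': 243.38924192415004, 'T_tool_cam': array([[ 2.63863981e-04, -9.60074844e-01, -2.79743141e-01,
         7.00056159e-02],
       [ 9.99999825e-01,  4.01219637e-04, -4.33744129e-04,
        -8.78311521e-04],
       [ 5.28665268e-04, -2.79742978e-01,  9.60074782e-01,
        -6.96117280e-02],
       [ 0.00000000e+00,  0.00000000e+00,  0.00000000e+00,
         1.00000000e+00]])}
[ 0.20173021 -0.61736201  0.30285289] [ 9.87553086e-01  1.57281794e-01 -2.01478630e-04 -1.13949414e-03] 0.1
```

View pics/scene0.png

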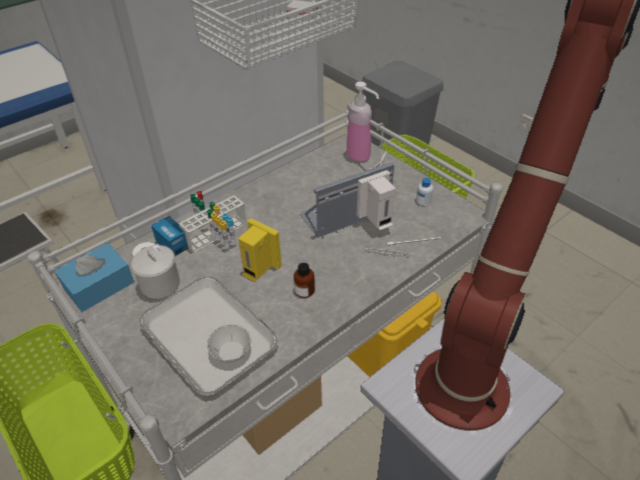

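View pics/top0.png

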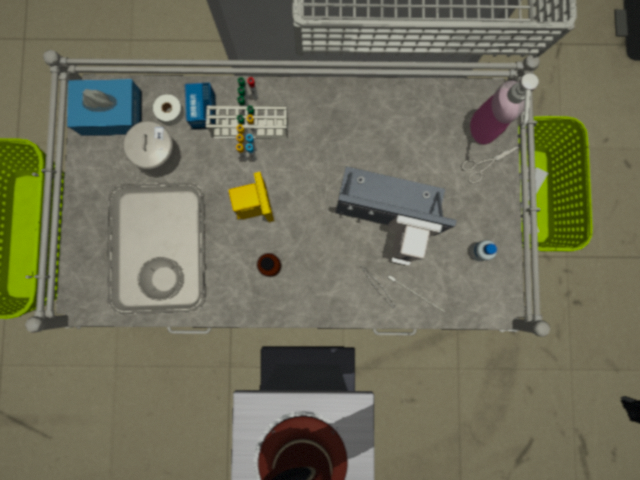

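The scene view shows the white dispenser at about (378,203) on the board (345,200). The yellow look-alike is at (258,250). The tray is at (208,335), with the bowl at (229,347). The iodine bottle is at (305,282) and the saline bottle at (425,192). In the top view, the dispenser is at (411,238), the yellow one at (250,197) and the tray at (157,247), with the bowl at (161,278).
What could be mistaken for it: the yellow dispenser (258,250), the white jar (155,270) and the tissue box (93,275). I choose the white one on the board and check it in a close crop.

Run:
```python
import cv2,numpy as np
t=cv2.imread("pics/top0.png");s=cv2.imread("pics/scene0.png")
a=cv2.resize(t[155:275,325:465],None,fx=4,fy=4,interpolation=cv2.INTER_CUBIC)  #560x480
cv2.imwrite("pics/c1.png",a)
b=cv2.resize(s[155:245,300:440],None,fx=5.5,fy=5.5,interpolation=cv2.INTER_CUBIC)
cv2.imwrite("pics/c2.png",b)
```

```text
(no output)
```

View pics/c1.png

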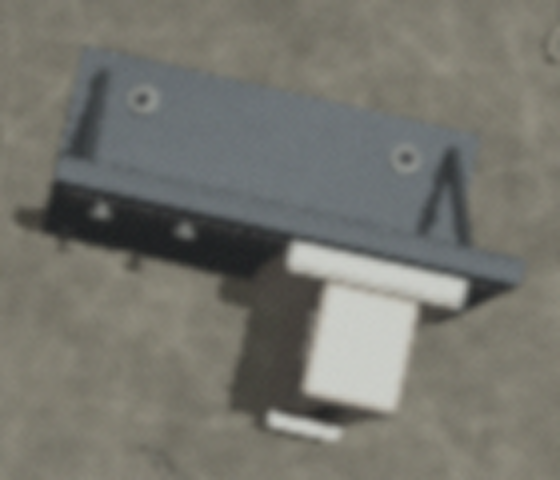

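View pics/c2.png

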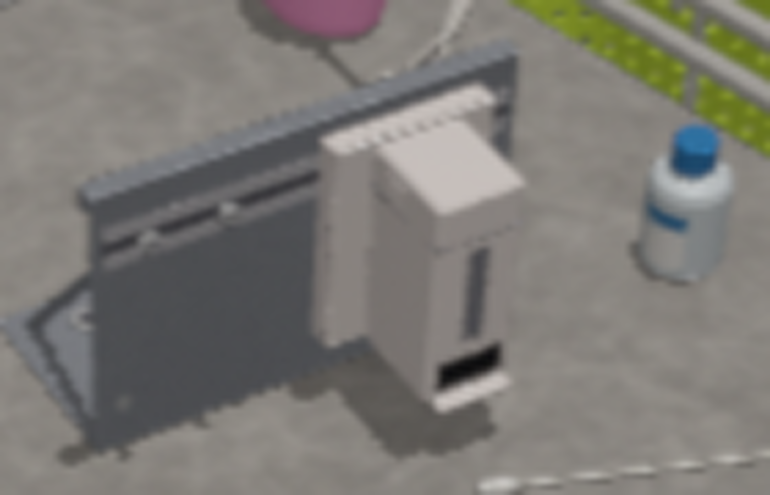

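The crops confirm it: a white dispenser with a wide back box, ribs and a front slot. Its hopper top corners in c1 are (303,398), (398,410), (418,305) and (328,285). The spare screws are at (100,210) and (185,230). Next I fit the poses.

```bash
cat > util.py <<'E'
from station import arm, snapshot, camera_info, ticket
import numpy as np, cv2
from scipy.optimize import least_squares
from scipy.spatial.transform import Rotation as Rn
def ray(n,uv,z):
    c=camera_info(n);R,t=c["R"],c["t"];o=-R.T@t
    d=R.T@np.array([(uv[0]-c["cx"])/c["fx"],(uv[1]-c["cy"])/c["fy"],1.]);return o+d*(z-o[2])/d[2]
def proj(n,X):
    c=camera_info(n);p=np.atleast_2d(X)@c["R"].T+c["t"];return np.c_[c["fx"]*p[:,0]/p[:,2]+c["cx"],c["fy"]*p[:,1]/p[:,2]+c["cy"]]
def Rz(a):return Rn.from_euler("z",a).as_matrix()
def quat(yaw):  # tool down, tool y along dispenser y (yaw), tool x along its x
    return (Rn.from_euler("z",yaw)*Rn.from_euler("x",np.pi))
E
python3 - <<'E'
from util import *
f=lambda u,v:((u+.5)/4-.5+325,(v+.5)/4-.5+155)
g=lambda u,v:((u+.5)/5.5-.5+300,(v+.5)/5.5-.5+155)
# hopper/backbox top (board coords: dispenser frame, z .155)
obs=[("top",f(303,398),(-.037,.025,.155)),("top",f(396,412),(-.037,-.025,.155)),
("top",f(288,243),(.0375,.045,.155)),("top",f(468,283),(.0375,-.045,.155)),
("top",f(288,268),(.022,.045,.155)),("top",f(465,307),(.022,-.045,.155)),
("scene",g(440,213),(-.037,.025,.155)),("scene",g(523,183),(-.037,-.025,.155)),
("scene",g(322,148),(.022,.045,.155)),("top",f(100,212),None),("top",f(185,231),None)]
P=[o for o in obs if o[2]]
def res(p,full=False):
    e=np.array([proj(n,Rz(p[2])@np.array(X)+[p[0],p[1],0])[0]-uv for n,uv,X in P]);return e if full else e.ravel()
r=least_squares(res,[.57,-.22,-.2],loss="soft_l1");print(r.x);print(res(r.x,True).round(1))
yaw=r.x[2]
for o in obs[-2:]:print("spare",Rz(yaw).T@(ray("top",o[1],.132)-[*r.x[:2],0]))
for u,v in[(60,180),(520,285)]:print("board top fr",ray("top",f(u,v),.165), Rz(yaw).T@(ray("top",f(u,v),.165)-[*r.x[:2],0]))
for q in[(108,184),(205,184),(205,311),(108,311)]:print("rim",ray("top",q,.026))
print("bowl",ray("top",(161,278),.036))
print("iod",ray("top",(268,264),.09),"sal",ray("top",(487,250),.08))
print(Rn.from_quat(arm.read_eef_rot()).as_matrix().round(3))
E
```

```text
[ 0.48757734 -0.22690188 -0.20953385]
[[-0.3 -1. ]
 [ 0.9  0.9]
 [ 1.1 -0.3]
 [-0.2 -0.7]
 [-0.4  0.9]
 [-0.9  0.7]
 [-1.2 -0.7]
 [-0.2 -1.3]
 [ 1.6  1.2]]
spare [0.03567765 0.14230715 0.132     ]
spare [0.0354879 0.0972912 0.132    ]
board top fr [ 0.56227236 -0.07265177  0.165     ] [0.04097666 0.16641321 0.165     ]
board top fr [ 0.51124905 -0.30240179  0.165     ] [ 0.03885824 -0.06892477  0.165     ]
rim [0.62081432 0.45289155 0.026     ]
rim [0.62289641 0.23007962 0.026     ]
rim [0.33328228 0.22104907 0.026     ]
rim [0.33146052 0.43813906 0.026     ]
bowl [0.40596079 0.31937698 0.036     ]
iod [0.43621878 0.07570167 0.09      ] sal [ 0.47123912 -0.39619343  0.08      ]
[[ 0.951  0.311 -0.001]
 [ 0.311 -0.951  0.002]
 [-0.    -0.002 -1.   ]]
```

```bash
cat >> util.py <<'E'
C=np.array([.48757734,-.22690188]); YAW=-.209
def grasp_tcp(c,yaw,under): # TCP for gripping dispenser with origin c, underside height
    return np.r_[c,0]+Rz(yaw)@[-.0075,0,under+.108+.054]
def wproj(X,p,q):
    c=camera_info("wrist");T=c["T_tool_cam"];Xt=(np.atleast_2d(X)-p)@Rn.from_quat(q).as_matrix()
    Xc=(Xt-T[:3,3])@T[:3,:3];r=np.hypot(Xc[:,0],Xc[:,1]);th=np.arctan2(r,Xc[:,2])
    return np.c_[c["cx"]+c["fx"]*th*Xc[:,0]/r,c["cy"]+c["fy"]*th*Xc[:,1]/r]
E
python3 - <<'E'
from util import *
p=grasp_tcp(C,YAW,.03);pp=p+[0,0,.1]
PL=np.array([.533,.337])
best=None
for h in(0,np.pi):
    q=(quat(YAW)*Rn.from_euler("z",h)).as_quat();q2=(quat(.04)*Rn.from_euler("z",h)).as_quat()
    for P,Q in((p,q),(pp,q),(p+Rz(YAW)@[-.08,0,.15],q),(grasp_tcp(PL,.04,.15),q2),(grasp_tcp(PL,.04,.002),q2)):
        s=arm.ik(P,Q);print(h,P.round(3),None if s is None else np.round(s,2))
q=quat(YAW).as_quat()
arm.movep(pp,q)
P,Q=arm.read_tool_pos(),arm.read_eef_rot();im=snapshot("wrist")
X=[np.r_[C,0]+Rz(YAW)@v for v in[(-.037,.025,.155),(-.037,-.025,.155),(.022,-.045,.155),(.022,.045,.155),(.0375,.045,.155),(.0375,-.045,.155)]]
for u in wproj(X,P,Q):cv2.circle(im,tuple(int(round(a)) for a in u),3,(0,0,255),1)
cv2.imwrite("pics/w1.png",im);print(P-pp,arm.read_time(),arm.read_ft_force())
E
```

```text
0 [ 0.48  -0.225  0.192] [ 0.35  0.58  0.06  1.9  -0.06  0.67 -1.33]
0 [ 0.48  -0.225  0.292] [ 0.37  0.44  0.04  1.79 -0.02  0.91 -1.36]
0 [ 0.402 -0.209  0.342] [ 0.45  0.27 -0.02  1.9   0.01  0.97 -1.36]
0 [0.526 0.337 0.312] [-0.22  0.65 -0.69  1.48  0.43  1.17 -2.5 ]
0 [0.526 0.337 0.164] [-0.49  0.74 -0.19  1.65  0.18  0.78 -2.29]
3.141592653589793 [ 0.48  -0.225  0.192] [ 0.81  0.65 -0.64  1.88  0.54  0.78  1.24]
3.141592653589793 [ 0.48  -0.225  0.292] [ 0.87  0.53 -0.72  1.77  0.41  1.    1.35]
3.141592653589793 [ 0.402 -0.209  0.342] [ 1.01  0.35 -0.78  1.89  0.28  1.02  1.47]
3.141592653589793 [0.526 0.337 0.312] [ 0.01  0.87 -1.28  1.47  0.84  1.42  0.31]
3.141592653589793 [0.526 0.337 0.164] [-0.13  0.89 -0.88  1.63  0.79  1.01  0.34]
[-3.66963588e-04 -1.28713371e-03  5.68264681e-05] 1.9083 [ 0.70665537  0.76589872 -1.3735674 ]
```

View pics/w1.png

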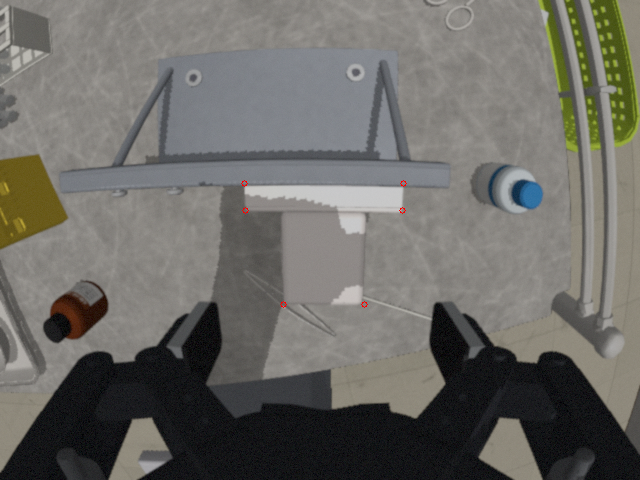

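The predicted corners sit on the dispenser at about (245–403,184–210) and (283–365,304), so the pose is good. The board is parallel to the dispenser and nothing is in the fingers' way. I descend and grip.

Run:
```python
from util import *
p=grasp_tcp(C,YAW,.03);q=quat(YAW).as_quat()
arm.line_to(p,.08,ori=q);arm.pause(.2)
print("tcp err",arm.read_tool_pos()-p,arm.read_ft_force())
arm.move_gripper(.5,effort=40);print("half",arm.read_opening(),arm.read_finger_force())
arm.move_gripper(0,effort=40);arm.pause(.2)
F=lambda:(Rz(YAW).T@arm.read_ft_force()).round(2)
print(arm.read_opening(),arm.read_finger_force(),F(),arm.read_wrist_torque(),arm.read_time())
print(arm.read_tool_pos()-p)
```

```text
tcp err [ 1.54832853e-04 -5.07218565e-05  3.73791076e-04] [-0.44554066 -0.01770054  0.36064937]
half 0.5812352312088931 44.04704689979553
0.5794648419613535 44.1552597284317 [-1.08  1.64  2.92] [ 0.09881468  0.22110195 -0.07490749] 4.3417
[-2.11694008e-05  3.62007323e-05  1.31858107e-04]
```

```bash
cat >> util.py <<'E'
def F():return Rz(YAW).T@np.mean([arm.read_ft_force() for _ in range(4)],0)
def step(v,vel=.02,s=.06):  # commanded increments in board frame, from last command
    global CMD
    CMD=CMD+Rz(YAW)@np.array(v);arm.line_to(CMD,vel);arm.pause(s);return F()
E
python3 - <<'E'
import util
from util import *
util.CMD=grasp_tcp(C,YAW,.03)
print(step([0,0,.0008]).round(2));f0=step([0,0,.0007]);print("lift",f0.round(2))
y=0
while y<.032:
    f=step([0,.0015,0]);y+=.0015
    print(round(y*1e3,1),f.round(2),end=" | ")
    if abs(f[1]-f0[1])>4:break
a=Rz(YAW).T@(arm.read_tool_pos()-grasp_tcp(C,YAW,.03));print("\npos",a*1e3,arm.read_time())
np.save("cmd.npy",util.CMD)
E
```

```text
[ 0.12  0.57 -1.35]
lift [ 0.07  0.26 -3.39]
1.5 [-0.69  0.32 -3.56] | 3.0 [ 0.56  0.98 -3.03] | 4.5 [ 0.49 -0.32 -3.58] | 6.0 [-0.31 -0.7  -3.43] | 7.5 [ 0.18 -0.31 -2.53] | 9.0 [ 0.01 -0.58 -2.98] | 10.5 [ 0.36 -0.27 -3.17] | 12.0 [ 0.6   0.49 -3.14] | 13.5 [ 0.43  0.08 -3.  ] | 15.0 [ 0.85  0.19 -3.36] | 16.5 [-0.25  0.79 -4.16] | 18.0 [ 0.02  0.28 -2.47] | 19.5 [-0.29 -0.21 -2.98] | 21.0 [-0.07  0.47 -3.52] | 22.5 [-0.53 -0.54 -3.72] | 24.0 [-0.37  0.32 -2.76] | 25.5 [-0.51 -0.49 -3.04] | 27.0 [-0.33  0.38 -3.38] | 28.5 [-0.19 -2.2  -3.19] | 30.0 [-0.11 -5.45 -4.13] | 
pos [-3.75154708e-05  2.78841072e+01  1.49095780e+00] 11.125
```

Run:
```python
import util
from util import *
util.CMD=np.load("cmd.npy")
f0=step([0,-.0074,0],.04,.2);print("neck",f0.round(2))
z=.0015
while z<.023:
    f=step([0,0,.0014 if z>.0045 else .001],.03);z+=.0014 if z>.0045 else .001
    print(round(z*1e3,1),f.round(2),end=" | ")
    if np.abs(f-f0).max()>4:break
a=Rz(YAW).T@(arm.read_tool_pos()-grasp_tcp(C,YAW,.03));print("\npos",a*1e3,arm.read_time())
np.save("cmd.npy",util.CMD)
```

```text
neck [-0.91 -1.02 -2.57]
2.5 [-0.34 -0.62 -3.66] | 3.5 [-0.96  0.62 -3.57] | 4.5 [ 0.24 -0.67 -3.22] | 5.9 [ 0.16  0.66 -3.06] | 7.3 [ 0.18 -0.24 -3.39] | 8.7 [-0.09  0.57 -4.16] | 10.1 [-0.62  0.08 -2.64] | 11.5 [ 0.12 -0.65 -2.16] | 12.9 [ 0.33  0.01 -4.29] | 14.3 [ 0.13 -0.11 -3.12] | 15.7 [-0.11  0.72 -4.57] | 17.1 [ 0.92 -0.33 -3.67] | 18.5 [ 0.2   0.37 -2.57] | 19.9 [-1.06 -0.78 -3.7 ] | 21.3 [ 0.24 -0.73 -4.99] | 22.7 [  3.83  -0.59 -15.22] | 
pos [-0.12152512 22.68034842 21.79346274] 16.5917
```

Run:
```python
import util
from util import *
util.CMD=np.load("cmd.npy")
f0=step([0,0,-.0022],.03,.2);print("back",f0.round(2))
x=0
while x<.014:
    f=step([-.002,0,0],.03);x+=.002
    print(round(x*1e3,1),f.round(2),end=" | ")
    if np.abs(f-f0).max()>4:break
a=Rz(YAW).T@(arm.read_tool_pos()-grasp_tcp(C,YAW,.03));print("\npos",a*1e3,arm.read_time())
np.save("cmd.npy",util.CMD)
```

```text
back [ 0.11 -0.54 -3.97]
2.0 [ 0.21 -0.42 -1.84] | 4.0 [-0.12  0.16 -2.66] | 6.0 [ 0.63 -0.05 -2.99] | 8.0 [ 0.61  0.28 -3.03] | 10.0 [ 0.11 -0.27 -3.46] | 12.0 [-1.02 -0.89 -2.9 ] | 14.0 [ 0.59 -0.46 -1.57] | 
pos [-14.03339358  22.61629274  20.52532938] 19.2
```

Run:
```python
import util
from util import *
util.CMD=np.load("cmd.npy")
print(step([-.045,0,0],.08).round(2))
print(step([0,0,.332-util.CMD[2]],.12).round(2))
P,Q=arm.read_tool_pos(),arm.read_eef_rot();cv2.imwrite("pics/w2.png",snapshot("wrist"))
PL=np.array([.533,.337]);yw=.04
t=grasp_tcp(PL,yw,.17)
print(arm.ik(t,quat(yw).as_quat()))
arm.line_to(t,.12,ori=quat(yw).as_quat());arm.pause(.3)
print(arm.read_tool_pos()-t,arm.read_joint_positions(),arm.read_ft_force(),arm.read_time(),arm.read_opening())
s=snapshot("scene");w=snapshot("wrist")
cv2.imwrite("pics/mix.png",np.hstack([cv2.resize(s[130:430,90:490],(400,300)),cv2.resize(w,(400,300))]))
```

```text
[ 0.68 -0.58 -3.43]
[-0.1  -0.05 -3.53]
[-0.48223905  0.55708004 -0.20755432  1.45943717  0.12033162  1.13753671
 -2.24063486]
[-6.06734277e-06 -2.46270373e-05  2.09119967e-05] [-0.51271858  0.55389226 -0.15560231  1.46057919  0.09011036  1.13409534
 -2.21437046] [ 0.62933598  0.1874104  -3.34682732] 26.1417 0.5822740471462075
```

View pics/mix.png

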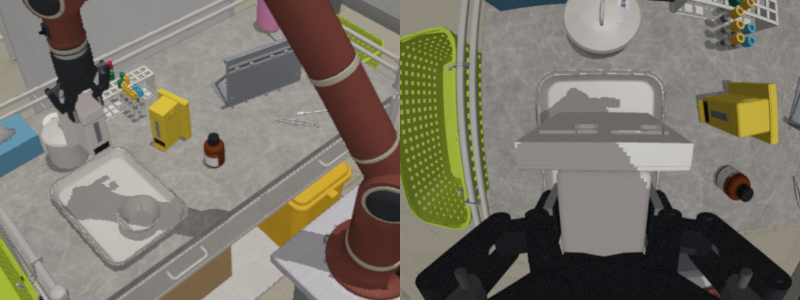

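The dispenser is held over the tray's free half, clear of the bowl. The wrist half shows its back-box top around (516–693,140–170). I check the tilt numerically by overlaying the upright prediction.

Run:
```python
from util import *
w=snapshot("wrist");P,Q=arm.read_tool_pos(),arm.read_eef_rot();yw=.04
for dt,col in((0,(0,0,255)),):
  X=[P+Rz(yw)@(np.array(v)-[-.0075,0,.162]) for v in[(-.037,.025,.125),(-.037,-.025,.125),(.022,-.045,.125),(.022,.045,.125),(.0375,.045,.125),(.0375,-.045,.125),(.0375,.045,0),(.0375,-.045,0)]]
  u=wproj(X,P,Q);print(u.round(0))
  for a in u:cv2.circle(w,tuple(int(round(b)) for b in a),3,col,1)
cv2.imwrite("pics/w3.png",w[100:440,120:520])
```

```text
[[261. 415.]
 [392. 415.]
 [467. 271.]
 [187. 271.]
 [182. 224.]
 [472. 224.]
 [255. 178.]
 [397. 178.]]
```

View pics/w3.png

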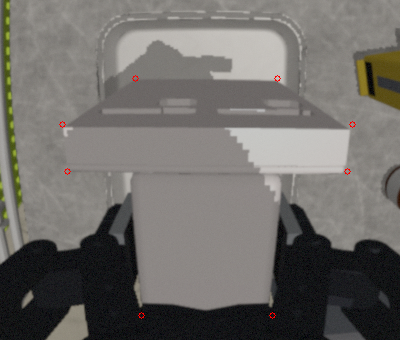

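It is upright: the predicted corners match within 3 px, and it sits well inside the free half of the tray. Lowering with contact feel.

Run:
```python
from util import *
PL=np.array([.533,.337]);yw=.04
g=lambda u:grasp_tcp(PL,yw,u)
arm.line_to(g(.012),.09);arm.pause(.3)
R=lambda:np.mean([arm.read_ft_force()[2] for _ in range(6)])
f0=R();print("base",f0)
u=.012
while u>-.002:
    u-=.0008;arm.line_to(g(u),.015);arm.pause(.05);f=R();print(round(u*1e3,1),round(f,2),end=" | ")
    if f-f0>2.2:break
arm.pause(.2);print("\nsettled",arm.read_ft_force(),arm.read_time())
arm.move_gripper(.75);arm.pause(.2);arm.move_gripper(1.0)
print(arm.read_ft_force(),arm.read_tool_pos()-g(u))
arm.line_to(g(u)+[0,0,.14],.1);arm.pause(.3)
w=snapshot("wrist");s=snapshot("scene");t=snapshot("top")
cv2.imwrite("pics/fin.png",np.hstack([cv2.resize(s[150:420,100:420],(400,338)),cv2.resize(w,(400,338))]))
cv2.imwrite("pics/t2.png",t);print(arm.read_time())
```

```text
base -3.3931687687356558
11.2 -2.11 | 10.4 -2.16 | 9.6 -2.03 | 8.8 -3.77 | 8.0 -3.31 | 7.2 -3.29 | 6.4 -3.53 | 5.6 -2.86 | 4.8 -3.38 | 4.0 -2.42 | 3.2 -1.19 | 
settled [ 0.99244139  0.44289354 -1.36624848] 32.0
[ 0.17016173 -0.53055471  0.26134364] [-2.62212584e-05  9.96791361e-06 -3.70397551e-05]
34.8417
```

View pics/fin.png

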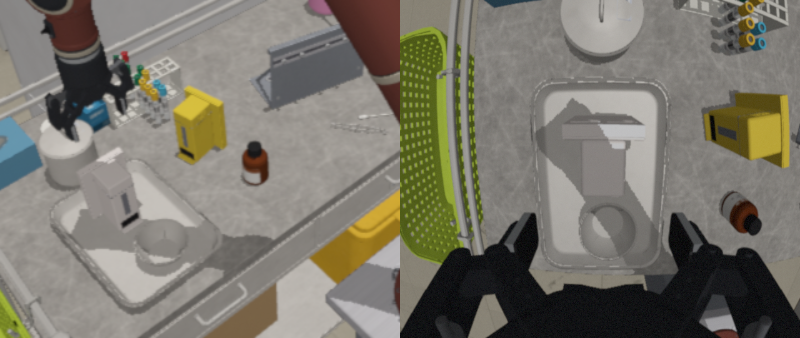

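The dispenser stands upright in the tray's free half, at (105,190) on the left and (605,150) on the right. The bowl and iodine bottle haven't moved, and the gripper is clear. Handing in.

```bash
python3 -c "
from util import *
print(ticket.finish_job())"
```

```text
the job is handed in; nothing more can be done
None
```

The dispenser is off the board and stands upright in the free half of the tray, with the gripper clear. The bowl and bottles were not touched, and I handed the job in at about 35 s; the highest force reading was about 15 N, when it met the inner rib.

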